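Stir up the wax in the waxing pot

ROBOT

A 6-joint arm with a two-finger parallel gripper is mounted at the origin on the work surface. World frame = base frame: x ahead of the robot, y to its left, z up, the work surface at z = 0. Lengths are in mm, angles in rad, forces in N, time in s.
With the tool pointing down it reaches from about 300 to 825 mm from the base axis. Payload 5.4 kg.
Tool frame: the origin (TCP) lies on the front face of the gripper's body, between the roots of the fingers; the fingertips stand 88 mm ahead of it and the grasp point (between the pads) lies 69 mm ahead of it (bot.finger_overhang is the distance from the TCP to the fingertips, in mm); z points along the fingers, y is the line along which they close (so a half turn about z gives the same grasp; the last joint's range is limited). The gripper opens to 92 mm and grips with 3 to 60 N. Pads are 20 mm wide; open, the fingers measure 128 mm over their backs; the gripper's body (75 mm by 189 mm) begins 69 mm behind the grasp point.
Start: joints at [0.973, 0.158, 1.597, -0, 1.386, -0.21], TCP at [217.446, 532.282, 302.701] pointing down, gripper open.
Joint ranges: [-2.91, 2.91], [-0.94, 2.29], [0.18, 2.7], [-1.29, 4.43], [0.17, 2.64], [-3, 3]. Speed limits (rad/s): [2.57, 2.57, 3.14, 3.14, 3.14, 3.14].

INTERFACE

Orientations are given as a 3x3 rotation matrix whose columns are the frame's x, y, z axes.
In Python, from rig import bot gives the robot as it stands. The module is installed in compiled form; this text tells all that it offers.
- The arm moves only by the shell command python3 -m creep 'ROWS' [OPENING] [FORCE]. ROWS is JSON, a list of rows, each an object with "travel": the shift along the tool's x, y, z in cm, a list of three; "turn": the turn about the tool's z in rad. In form: [{"travel": [dx, dy, dz], "turn": turn}, ...]. A call has 1 to 5 rows; each row is the pose to reach, as a shift and turn from the pose commanded when the call began, along the tool's axes at that moment; what a row does not reach only later rows make up. A row lasts 1/8 s, in which the tool goes at most 62.5 mm and 10.7 degrees, less where a joint would pass 70% of its speed; a pose out of reach is approached as far as the arm can. A call with a gripper value outside its range is refused whole. OPENING is the closure in counts, from 0 (fully open) to 255 (shut), set as the call begins (- or left out, the last holds). The fingers move at their own pace and stop on an object; FORCE is the grip in N (left out, the last holds). Time passes only in rows, so rows that repeat a pose let the fingers close. It gives the time, the measured TCP pose, the force, the opening and the grip force at its end, in the units of the state.
- bot.get_state(): the state, without advancing time (a new reading comes with each control period).
- bot.camera(name): name is "scene" or "top"; returns (picture, depth): 480x640x3 uint8, red, green, blue; 480x640 float32, mm along the optical axis (not along the pixel's ray), 0 where there is no reading.
- bot.camera_params(name): a dict with "vertical_fov" (degrees; the focal length in pixels is half the picture's height over the tangent of half this angle, whatever the lens; pixels are square), "cx", "cy" (the principal point, pixels), "T" (4x4, takes a point from camera to world coordinates). Camera axes: x right, y down, z forward; pixel columns grow to the right and rows downward; lengths in mm; the calibration is good to about 2 mm. A picture is of the moment at which its call begins. camera_params takes no time and is no camera call.
- bot.close_job(): hands the job in; it is judged then, once.
Trained networks look in the newest picture that a camera, given by its name, has taken for a name from the list of things; names that differ only in an ending like _2 or _b are one class to them, and where a whole thing is asked for, a point or a joint stands for the part that bears it (a point fixed in the world has none). Each returns a list of dicts, best first, with "score" (0 to 1); they miss things now and then, are a little off and sometimes report something else, mostly with a low value. They report only what shows in the picture. A call takes as long as a camera call. They do not tell look-alikes from the thing itself.
- bot.outline_of(query, camera): "region" (480x640 bool, what is visible of it) and "bbox" ([left, top, right, bottom] as shares, 0 to 1, of the picture: columns of its width, rows of its height, round what is visible of it).
- bot.spot_point(query, camera): "centre" ([column, row] as shares, 0 to 1, of the picture: columns of its width, rows of its height: a listed point, or the origin of a listed thing).
The state is a dict: "time": time; "joint_pos": joint angles; "joint_velocities": joint speeds; "joint_efforts": joint torques, N m; "position": TCP position; "orientation": TCP orientation; "ft_force": force on the tool from outside, world axes, zero at the start; "ft_torque": the same for the moment, N m; "opening": finger opening in mm; "grasp_force": force on a finger pad.
Only numpy, scipy, OpenCV 4.12 (cv2) and the standard library are available. Lean on these libraries where they do the work, as an engineer would, in place of code of your own. Each camera call takes 0.05 s, during which the arm holds its last target. There are 200 camera calls.

TASK

Take the wooden stirrer and stir the wax balls in the steel pot until none of them lies within 25 mm of where it first lay and both heaps are broken up, so that in each colour some two balls have a gap of at least 40 mm between them. Keep the gripper itself off the wax and leave all the balls in the pot, then stand the stirrer upright, wholly on the white drip plate, and let go. Do not disturb the mug, lunch box, thermometer case or wax cork.

Things in the scene. Friction and masses are not known exactly. Their poses are not given: they have to be found in the camera images.
- pot_floor (a point): centre of the flat inner floor (8 mm above the shelf) of a round steel pot fixed to the shelf: inner radius 88 mm, wall 4 mm, rim 57 mm above this point; loop handles outside, to 116 mm from the centre along its +y and -y, 44 mm above this point. z up. At first the blue balls lie together in one layer at its +y side, the yellow ones at -y, with clear gaps at +x and -x.
- stirrer_mid (a point): point half-way up the loose wooden stirrer, which stands on its foot: 172 mm tall, 110 g, raw wood; its foot is a low cone, 40 mm in diameter at the flat bottom and narrowing to 14 mm at 16 mm up, so that balls ride over it (and one may be carried up on it); then a round shaft 14 mm thick; from 80 mm up to the top a square handle, 22 x 22 mm. This point lies 86 mm above its underside; z runs up, x and y are square to the handle's sides.
- stirrer_foot (a point): centre of the flat underside of the stirrer's round foot, z up along the handle
- plate_top (a point): centre of the top of a round white ceramic drip plate fixed to the shelf, 124 mm in diameter, its flat top 8 mm above the shelf
- blue1_mid (a point): centre of a blue wax ball: a ball 36 mm in diameter, about 22 g, smooth and slippery (friction about 0.25), lying loose on the pot's floor (four blue ones in all)
- blue2_mid (a point): centre of a blue wax ball: a ball 36 mm in diameter, about 22 g, smooth and slippery (friction about 0.25), lying loose on the pot's floor (four blue ones in all)
- blue3_mid (a point): centre of a blue wax ball: a ball 36 mm in diameter, about 22 g, smooth and slippery (friction about 0.25), lying loose on the pot's floor (four blue ones in all)
- blue4_mid (a point): centre of a blue wax ball: a ball 36 mm in diameter, about 22 g, smooth and slippery (friction about 0.25), lying loose on the pot's floor (four blue ones in all)
- yellow1_mid (a point): centre of a yellow wax ball: a ball 36 mm in diameter, about 22 g, smooth and slippery (friction about 0.25), lying loose on the pot's floor (four yellow ones in all)
- yellow2_mid (a point): centre of a yellow wax ball: a ball 36 mm in diameter, about 22 g, smooth and slippery (friction about 0.25), lying loose on the pot's floor (four yellow ones in all)
- yellow3_mid (a point): centre of a yellow wax ball: a ball 36 mm in diameter, about 22 g, smooth and slippery (friction about 0.25), lying loose on the pot's floor (four yellow ones in all)
- yellow4_mid (a point): centre of a yellow wax ball: a ball 36 mm in diameter, about 22 g, smooth and slippery (friction about 0.25), lying loose on the pot's floor (four yellow ones in all)
- mug: stainless steel mug, 80 mm across with a handle, 90 mm tall; origin under its centre
- lunchbox: green plastic lunch box with white clips, 124 x 184 x 64 mm tall; origin under its centre
- thermocase: flat silver thermometer case, 50 x 170 x 28 mm tall; origin under its centre
- waxcork: ski wax cork: cork block with dark wooden back, 45 x 100 x 36 mm tall; origin under its centre
- stirrer: the stirrer as a whole; origin at the centre of its underside, axes as stirrer_mid
Things that resemble listed ones, but are neither listed nor needed, are in the scene too. Leave any black or red look-alike of the part that bears yellow3_mid alone.

How it is judged:
By the outcome, as a careful person would: the job done as asked, in the order asked, and still so for the second after the job is handed in, with the robot touching nothing.
It also fails if it takes over 61 s, if anything falls off the work surface, if the arm or the gripper's body presses on something with over 40 N, if the wrist force passes 120 N, or if a joint passes its speed limit or range.

## Working session

There is one attempt and no reset: what is moved stays moved. The work goes in short steps, Python scripts to look and compute and a shell command to move; the robot and the scene stay as the last step left them, time stands still between calls to the robot, and variables do not carry over. Pictures are saved under pics/ and viewed, at most 13 in all, crops included, and the job is handed in when it is done.

```bash
mkdir -p pics
cat > h.py <<'E'
import numpy as np, cv2
from rig import bot
def K(c):
    p=bot.camera_params(c); return p,240/np.tan(np.radians(p["vertical_fov"])/2)
def world(c,u,v,z=None,d=None):
    p,f=K(c); T=np.array(p["T"]); r=T[:3,:3]@np.array([(u-p["cx"])/f,(v-p["cy"])/f,1]); o=T[:3,3]
    s=d if d is not None else (z-o[2])/r[2]
    return o+s*r
def pix(c,P):
    p,f=K(c); T=np.array(p["T"]); q=T[:3,:3].T@(np.array(P)-T[:3,3]); return f*q[0]/q[2]+p["cx"],f*q[1]/q[2]+p["cy"]
E
python3 - <<'E'
from h import *
np.set_printoptions(precision=1,suppress=True)
for c in("scene","top"):
    im,d=bot.camera(c); cv2.imwrite(f"pics/{c}0.png",im[...,::-1]); print(c,bot.camera_params(c))
for q,z in(("pot_floor",8),("plate_top",8),("stirrer_mid",86),("stirrer_foot",0),("blue1_mid",26),("yellow1_mid",26),("mug",0),("stirrer",0)):
    for c in("scene","top"):
        for r in bot.spot_point(q,c)[:6]:
            u,v=r["centre"][0]*640,r["centre"][1]*480
            print(q,c,round(r["score"],2),round(u),round(v),world(c,u,v,z)[:2])
print(bot.get_state())
E
```

```text
scene {'vertical_fov': 46.18813345874074, 'cx': 324.35932975343064, 'cy': 240.78955654320046, 'T': array([[   0.6,    0.7,   -0.4, 1086.3],
       [   0.8,   -0.5,    0.3, -375.3],
       [  -0. ,   -0.5,   -0.8, 1072.1],
       [   0. ,    0. ,    0. ,    1. ]])}
top {'vertical_fov': 54.850419601682276, 'cx': 314.64053824081424, 'cy': 239.92402737690946, 'T': array([[  0. ,  -1. ,   0.2, 437.7],
       [ -1. ,  -0. ,   0. , -16. ],
       [  0. ,  -0.2,  -1. , 950.9],
       [  0. ,   0. ,   0. ,   1. ]])}
pot_floor scene 0.86 310 262 [556.1 -20.3]
pot_floor top 0.82 320 251 [562.4 -25.8]
plate_top scene 0.89 173 302 [ 453.9 -307. ]
plate_top scene 0.48 466 228 [706.  310.9]
plate_top top 0.83 453 308 [ 453.1 -297.5]
stirrer_mid scene 0.71 385 132 [420.9 310.1]
stirrer_mid top 0.74 154 313 [427.6 278. ]
stirrer_mid top 0.7 138 318 [416.4 307. ]
stirrer_foot scene 0.92 378 158 [415.9 298.5]
stirrer_foot top 0.91 158 315 [423.  300.1]
stirrer_foot top 0.56 291 232 [600.4  36.6]
blue1_mid scene 0.74 419 317 [806.9  68.7]
blue1_mid scene 0.59 300 263 [553.1 -46.2]
blue1_mid scene 0.58 380 159 [438.  282.7]
blue1_mid top 0.58 333 251 [560.  -51.7]
yellow1_mid scene 0.49 319 267 [588.1 -19.9]
yellow1_mid top 0.61 318 239 [584.4 -21.4]
mug top 0.62 161 175 [715.6 315.7]
stirrer scene 0.9 380 156 [414.3 305.9]
stirrer top 0.98 157 318 [417.1 301.4]
{'time': 0.9, 'joint_pos': array([ 1. ,  0.2,  1.6,  0. ,  1.4, -0.2]), 'joint_velocities': array([ 0.,  0., -0.,  0.,  0., -0.]), 'joint_efforts': array([ -0. , -38.6, -32.2,   0.1,   0. ,  -0. ]), 'position': array([217.5, 532.3, 302.7]), 'orientation': array([[-0.9,  0.4, -0. ],
       [ 0.4,  0.9, -0. ],
       [ 0. , -0. , -1. ]]), 'ft_force': array([-1.2, -0.2,  0.4]), 'ft_torque': array([ 0.,  0., -0.]), 'grasp_force': 0.0, 'opening': 91.76097324261713}
```

View pics/scene0.png

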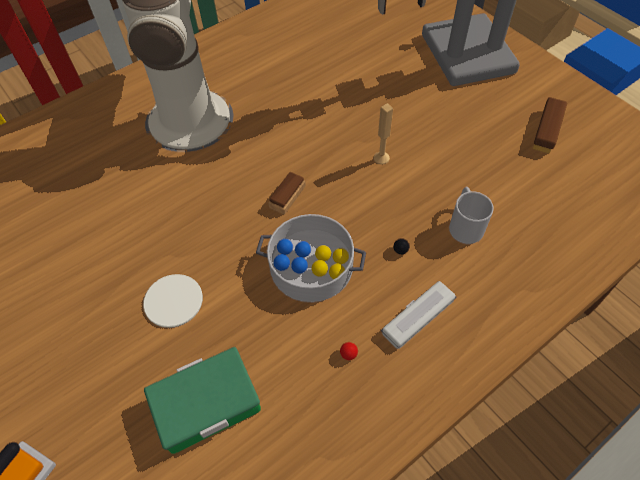

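View pics/top0.png

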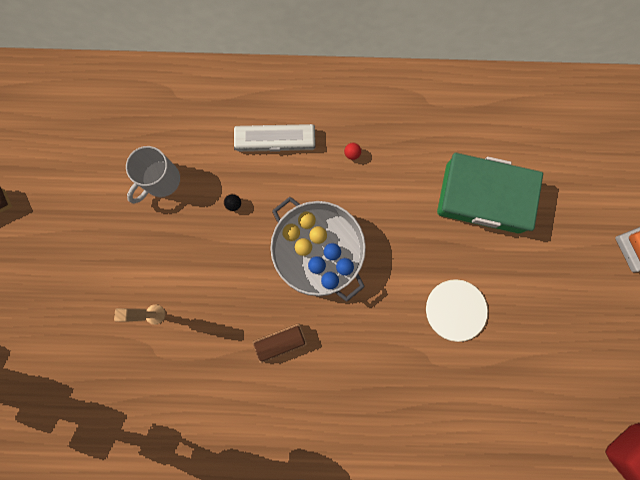

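The scene picture shows the stirrer at (382,135), the pot at (312,257) with blue balls left and yellow right, and the plate at (173,300). The red ball (349,351), black ball (401,246) and a second cork (550,122) lie apart. The top picture shows the stirrer foot at (155,315), pot (318,248) and plate (457,310). The yellow balls meant are the ones inside the pot, and the red and black balls are look-alikes to leave alone.

```bash
cat >> h.py <<'E'
def cloud(c,d):
    p,f=K(c); T=np.array(p["T"]); v,u=np.mgrid[:480,:640]
    q=np.stack([(u-p["cx"])/f*d,(v-p["cy"])/f*d,d],-1); return q@T[:3,:3].T+T[:3,3]
def circ(x,y):
    a,b,c=np.linalg.lstsq(np.c_[2*x,2*y,np.ones_like(x)],x*x+y*y,rcond=None)[0]; return a,b,np.sqrt(c+a*a+b*b)
def balls(c,im,pc,C,r=90):
    "ball centres by colour from visible cap"
    h=cv2.cvtColor(im,cv2.COLOR_RGB2HSV); out={}
    ins=(np.hypot(pc[...,0]-C[0],pc[...,1]-C[1])<r)&(pc[...,2]>9)
    for n,lo,hi in(("blue",100,130),("yellow",20,32)):
        m=(ins&(h[...,0]>=lo)&(h[...,0]<=hi)&(h[...,1]>150)&(h[...,2]>50)).astype(np.uint8)
        P=pc[m>0]; res=[]
        # greedy sphere fit with known radius: vote centres
        g=np.stack(np.meshgrid(np.arange(C[0]-72,C[0]+73,2),np.arange(C[1]-72,C[1]+73,2),[26],indexing='ij'),-1).reshape(-1,3)
        while len(P)>8 and len(res)<4:
            D=np.linalg.norm(P[None]-g[:,None],axis=2); s=(abs(D-18)<2.5).sum(1)-2*(D<14).sum(1); k=s.argmax()
            if s[k]<6: break
            res.append((g[k][0],g[k][1],s[k])); P=P[np.linalg.norm(P-g[k],axis=1)>21]
        out[n]=np.array(res)
    return out
E
python3 - <<'E'
from h import *
np.set_printoptions(precision=1,suppress=True)
for c in("scene","top"):
    im,d=bot.camera(c); pc=cloud(c,d); x,y,z=np.moveaxis(pc,-1,0); ok=d>0
    print(c,"table z",np.median(z[ok&(abs(z)<15)]))
    m=ok&(z>60)&(z<70)&(np.hypot(x-560,y+20)<100); print("pot rim",circ(x[m],y[m]),m.sum())
    a,b,_=circ(x[m],y[m]); print(balls(c,im,pc,(a,b)))
    h=ok&(z>30)&(z<75)&(np.hypot(x-a,y-b)>97)&(np.hypot(x-a,y-b)<120); print("handle dirs",np.unique(np.round(np.degrees(np.arctan2(y[h]-b,x[h]-a))/10)*10,return_counts=True))
    m=ok&(abs(z-8)<6)&(np.hypot(x-453,y+302)<75)&(im.min(-1)>150); (e,r,_)=cv2.minEnclosingCircle(pc[m][:,:2].astype(np.float32)); print("plate",e,r,pc[m].mean(0))
    m=ok&(np.hypot(x-420,y-300)<40)
    t=m&(z>166); print("top face",t.sum(),pc[t].mean(0),cv2.minAreaRect(pc[t][:,:2].astype(np.float32)))
    s=m&(z>90)&(z<165); 
    for r in pc[s][::max(1,s.sum()//12)]: print(r,end='')
    print(s.sum(), cv2.minAreaRect(pc[s][:,:2].astype(np.float32)))
    s=m&(z>3)&(z<16); print("foot",pc[s].min(0),pc[s].max(0))
    u,v=pix(c,(420,300,90)); k=im[int(v)-40:int(v)+40,int(u)-40:int(u)+40]; cv2.imwrite(f"pics/st_{c}.png",cv2.resize(k[...,::-1],(400,400),interpolation=0))
a=cv2.imread("pics/st_scene.png");b=cv2.imread("pics/st_top.png");cv2.imwrite("pics/st.png",np.hstack([a,b]))
E
```

```text
scene table z 0.672755768365846
pot rim (np.float64(560.5424117759868), np.float64(-21.118176421854514), np.float64(89.65218507230263)) 606
{'blue': array([[556.5, -49.1, 171. ],
       [526.5, -77.1, 167. ],
       [498.5, -47.1, 155. ],
       [528.5, -19.1, 146. ]]), 'yellow': array([[590.5, -21.1, 166. ],
       [594.5,  34.9, 164. ],
       [564.5,   8.9, 157. ],
       [620.5,   2.9, 133. ]])}
handle dirs (array([-150., -140., -130., -120.,   30.,   40.,   50.,   60.]), array([37, 27, 42,  5, 47, 29, 46,  6]))Traceback (most recent call last):
  File "<stdin>", line 9, in <module>
ValueError: not enough values to unpack (expected 3, got 2)
```

Run:
```python
from h import *
np.set_printoptions(precision=1,suppress=True)
for c in("scene","top"):
    im,d=bot.camera(c); pc=cloud(c,d); x,y,z=np.moveaxis(pc,-1,0); ok=d>0
    m=ok&(z>60)&(z<70)&(np.hypot(x-560,y+20)<100); print("pot rim",circ(x[m],y[m]),m.sum())
    a,b,_=circ(x[m],y[m]); print(balls(c,im,pc,(a,b)))
    m=ok&(abs(z-8)<6)&(np.hypot(x-453,y+302)<75)&(im.min(-1)>150); e,r=cv2.minEnclosingCircle(pc[m][:,:2].astype(np.float32)); print("plate",e,r,pc[m].mean(0))
    m=ok&(np.hypot(x-420,y-300)<40)
    t=m&(z>166); print("top face",t.sum(),pc[t].mean(0),cv2.minAreaRect(pc[t][:,:2].astype(np.float32)))
    s=m&(z>90)&(z<165); 
    print(s.sum(), pc[s].mean(0),cv2.minAreaRect(pc[s][:,:2].astype(np.float32)))
    s=m&(z>3)&(z<16); print("foot",pc[s].min(0),pc[s].max(0))
    u,v=pix(c,(420,300,90)); k=im[int(v)-40:int(v)+40,int(u)-40:int(u)+40]; cv2.imwrite(f"pics/st_{c}.png",cv2.resize(k[...,::-1],(400,400),interpolation=0))
a=cv2.imread("pics/st_scene.png");b=cv2.imread("pics/st_top.png");cv2.imwrite("pics/st.png",np.hstack([a,b]))
print(bot.get_state()["orientation"])
```

```text
pot rim (np.float64(560.5180267860972), np.float64(-21.06699739783653), np.float64(89.60674598120116)) 605
{'blue': array([[556.5, -51.1, 166. ],
       [526.5, -75.1, 165. ],
       [528.5, -19.1, 157. ],
       [498.5, -47.1, 152. ]]), 'yellow': array([[588.5, -21.1, 171. ],
       [594.5,  32.9, 166. ],
       [564.5,   8.9, 149. ],
       [620.5,   2.9, 145. ]])}
plate (447.1077575683594, -304.4704895019531) 63.38483428955078 [ 449.9 -305.8    8.8]
top face 85 [423.4 302.4 170.7] ((423.08746337890625, 303.006591796875), (22.959758758544922, 26.175508499145508), 87.35692596435547)
285 [427.1 299.1 128.5] ((426.727783203125, 299.58343505859375), (28.431406021118164, 18.69883918762207), 45.341915130615234)
foot [383.3 266.3   3. ] [457.2 336.9  15.6]
pot rim (np.float64(562.3532776314445), np.float64(-19.60997954278446), np.float64(89.41331130557361)) 651
{'blue': array([[502.4, -45.6, 215. ],
       [530.4, -75.6, 213. ],
       [560.4, -49.6, 209. ],
       [532.4, -17.6, 208. ]]), 'yellow': array([[592.4, -19.6, 212. ],
       [568.4,  10.4, 210. ],
       [596.4,  36.4, 206. ],
       [622.4,   4.4, 204. ]])}
plate (449.8352355957031, -303.73516845703125) 62.33621597290039 [ 449.7 -303.1    8.3]
top face 182 [424.8 303.7 171.7] ((424.3817443847656, 304.9853820800781), (21.510425567626953, 22.19245719909668), 0.23588892817497253)
206 [425.1 294.9 129. ] ((425.0496520996094, 295.26885986328125), (21.697681427001953, 4.654529094696045), 3.5137946605682373)
foot [381.  262.3   3. ] [456.6 335.2  16. ]
[[-0.9  0.4 -0. ]
 [ 0.4  0.9  0. ]
 [ 0.  -0.  -1. ]]
```

View pics/st.png

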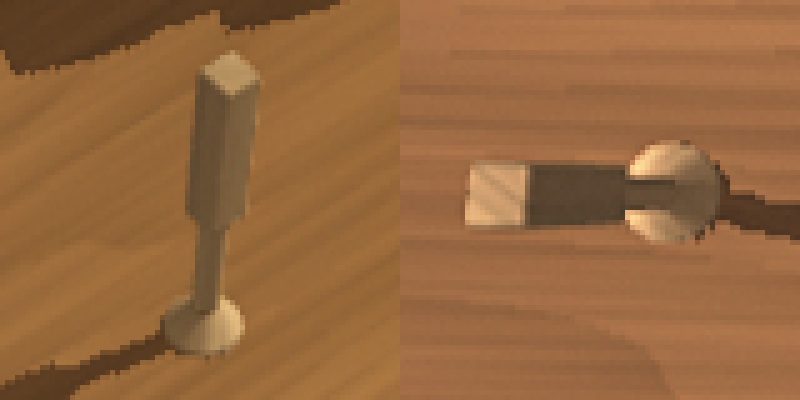

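The crop confirms the single stirrer: handle sides square to the world axes (within ~3°), centre near (424, 303.5). Pot centre is at (561.5, -20), plate at (450, -304).

```bash
cat > to.py <<'E'
import sys; from h import *
np.set_printoptions(precision=2,suppress=True)
s=bot.get_state(); R=np.array(s["orientation"]); a=np.arctan2(R[1,1],R[0,1])
print("t",round(s["time"],2),"pos",s["position"],"yaw_y",np.degrees(a),"f",s["ft_force"],"open",s["opening"],"grip",s["grasp_force"],"z",R[:,2])
if len(sys.argv)>1:
    X=np.array(list(map(float,sys.argv[1:4]))); yw=np.radians(float(sys.argv[4]) if len(sys.argv)>4 else np.degrees(a))
    print("travel cm",R.T@(X-s["position"])/10,"turn",-(yw-a))
E
python3 to.py 424 303.5 300 90; python3 to.py 424 303.5 187 90
```

```text
t 1.05 pos [217.44 532.28 302.7 ] yaw_y 67.77916319529506 f [-0.43  0.49 -0.41] open 91.50697439611379 grip 0.0 z [-0.  0. -1.]
travel cm [-27.77 -13.37   0.27] turn -0.38782676479043743
t 1.05 pos [217.44 532.28 302.7 ] yaw_y 67.77916319529506 f [-0.43  0.49 -0.41] open 91.50697439611379 grip 0.0 z [-0.  0. -1.]
travel cm [-27.77 -13.37  11.57] turn -0.38782676479043743
```

```bash
python3 -m creep '[{"travel":[-27.8,-13.4,0.3],"turn":-0.388},{"travel":[-27.8,-13.4,0.3],"turn":-0.388},{"travel":[-27.8,-13.4,0.3],"turn":-0.388},{"travel":[-27.8,-13.4,0.3],"turn":-0.388},{"travel":[-27.8,-13.4,0.3],"turn":-0.388}]'; python3 -m creep '[{"travel":[0,0,0],"turn":0}]'; python3 to.py 424 303.5 187 90
```

```text
time: 1.68
position: [420.4, 306.9, 300.0]
orientation: [[-1.0, -0.0, 0.001], [-0.0, 1.0, 0.0], [-0.001, 0.0, -1.0]]
ft_force: [0.6, 1.1, -1.2]
opening: 92.0
grasp_force: 0.0
time: 1.8
position: [421.7, 305.6, 299.9]
orientation: [[-1.0, 0.006, 0.001], [0.006, 1.0, -0.001], [-0.001, -0.001, -1.0]]
ft_force: [-0.1, 0.3, -0.2]
opening: 91.7
grasp_force: 0.0
t 1.8 pos [421.74 305.59 299.89] yaw_y 89.65323829911758 f [-0.08  0.26 -0.18] open 91.73119225460269 grip 0.0 z [ 0. -0. -1.]
travel cm [-0.22 -0.2  11.29] turn -0.006052133400213933
```

```bash
python3 -m creep '[{"travel":[0,0,5],"turn":0},{"travel":[0,0,11.3],"turn":0},{"travel":[0,0,11.3],"turn":0},{"travel":[0,0,11.3],"turn":0},{"travel":[0,0,11.3],"turn":0}]'; python3 to.py 424 303.5 187 90
```

```text
time: 2.42
position: [420.9, 309.5, 190.0]
orientation: [[-1.0, -0.001, 0.005], [-0.001, 1.0, 0.002], [-0.005, 0.002, -1.0]]
ft_force: [1.1, 0.2, 0.7]
opening: 91.7
grasp_force: 0.0
t 2.42 pos [420.88 309.53 190.01] yaw_y 90.03972645910909 f [1.13 0.16 0.74] open 91.72608023912792 grip 0.0 z [ 0.01  0.   -1.  ]
travel cm [-0.31 -0.6   0.3 ] turn 0.0006933575116125912
```

```bash
python3 -m creep '[{"travel":[0,0,0],"turn":0},{"travel":[0,0,0],"turn":0}]' >/dev/null; python3 to.py 424 303.5 187 90
```

```text
t 2.67 pos [419.79 308.69 187.81] yaw_y 90.00929769613161 f [ 0.02 -0.01  0.31] open 91.54486531202139 grip 0.0 z [ 0.  0. -1.]
travel cm [-0.42 -0.52  0.08] turn 0.00016227541034652404
```

```bash
python3 -m creep '[{"travel":[-0.4,-0.5,0],"turn":0},{"travel":[-0.4,-0.5,0],"turn":0},{"travel":[-0.4,-0.5,0],"turn":0}]' >/dev/null; python3 to.py 424 303.5 187 90
python3 - <<'E'
from h import *
im,d=bot.camera("scene"); u,v=pix("scene",(424,303,130)); u,v=int(u),int(v); y0=max(0,v-75)
cv2.imwrite("pics/g1.png",cv2.resize(im[y0:v+75,u-90:u+90,::-1],None,fx=4,fy=4))
E
```

```text
t 3.05 pos [423.36 303.32 186.69] yaw_y 89.99392420777393 f [ 0.29 -0.13  0.38] open 91.86869327056334 grip 0.0 z [-0. -0. -1.]
travel cm [-0.06  0.02 -0.03] turn -0.0001060425790120334
```

View pics/g1.png

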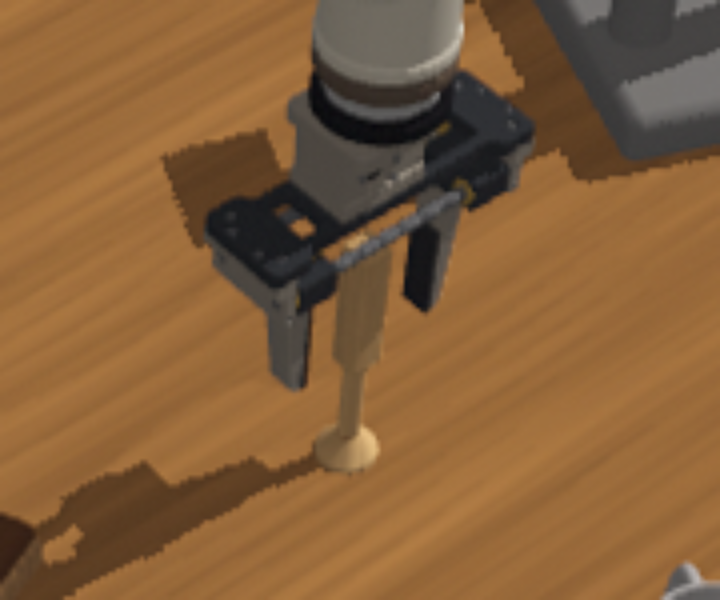

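The crop shows the stirrer standing centred between the open fingers, handle at about (360,300), so I close.

```bash
for i in 1; do python3 -m creep '[{"travel":[0,0,0],"turn":0},{"travel":[0,0,0],"turn":0},{"travel":[0,0,0],"turn":0},{"travel":[0,0,0],"turn":0},{"travel":[0,0,0],"turn":0}]' 255 50 | grep -E "op|gra"; done;  python3 -m creep '[{"travel":[0,0,0],"turn":0},{"travel":[0,0,0],"turn":0}]' >/dev/null; python3 to.py
```

```text
opening: 44.0
grasp_force: 0.0
t 3.98 pos [423.35 303.5  186.8 ] yaw_y 90.00939984865639 f [ 0.06 -0.02 -0.01] open 23.788322183965445 grip 0.1445716107264161 z [ 0.  0. -1.]
```

```bash
python3 -m creep '[{"travel":[0,0,0],"turn":0},{"travel":[0,0,0],"turn":0},{"travel":[0,0,-1],"turn":0},{"travel":[0,0,-5],"turn":0},{"travel":[0,0,-10],"turn":0}]' 255 50 | grep -E "op|gra";  python3 -m creep '[{"travel":[0,0,0],"turn":0},{"travel":[0,0,0],"turn":0}]' >/dev/null; python3 to.py 522 25 287 90
```

```text
opening: 22.0
grasp_force: 50.0
t 4.85 pos [422.98 303.34 286.35] yaw_y 90.01327616208634 f [-0.34  0.18 -1.93] open 21.895289793814797 grip 49.99968767166138 z [-0. -0. -1.]
travel cm [ -9.9  -27.84  -0.06] turn 0.00023171274043520818
```

Gripped and lifted. Over to the pot's clear gap.

```bash
python3 -m creep '[{"travel":[-1,-3,0],"turn":0},{"travel":[-3,-8.5,0],"turn":0},{"travel":[-5,-14,0],"turn":0},{"travel":[-7,-20,0],"turn":0},{"travel":[-9,-25,0],"turn":0}]' >/dev/null; python3 -m creep '[{"travel":[-0.9,-2.8,0],"turn":0},{"travel":[-0.9,-2.8,0],"turn":0},{"travel":[-0.9,-2.8,0],"turn":0}]' >/dev/null; python3 to.py 522 25 197 90
python3 - <<'E'
from h import *
np.set_printoptions(precision=1,suppress=True)
for c in("scene","top"):
    im,d=bot.camera(c); pc=cloud(c,d); x,y,z=np.moveaxis(pc,-1,0)
    h=cv2.cvtColor(im,cv2.COLOR_RGB2HSV)
    m=(d>0)&(np.hypot(x-522,y-25)<60)&(z>95)&(z<190)
    for a,b in((98,112),(112,120),(120,180),(180,195)):
        q=pc[m&(z>a)&(z<b)]
        if len(q): print(c,a,len(q),q.min(0),q.max(0))
    u,v=pix(c,(522,25,130)); u,v=int(u),int(v)
    cv2.imwrite(f"pics/p_{c}.png",cv2.resize(im[v-75:v+75,u-50:u+50,::-1],None,fx=4,fy=4))
cv2.imwrite("pics/p.png",np.hstack([cv2.imread(f"pics/p_{c}.png") for c in("scene","top")]))
E
```

```text
t 5.85 pos [521.53  26.25 285.37] yaw_y 90.02596740545856 f [-0.02 -0.5  -1.25] open 21.715836610959983 grip 49.99973237514496 z [-0.  0. -1.]
travel cm [-0.07 -0.13  8.84] turn 0.00045321672345211006
scene 98 165 [501.5   4.6  99.6] [540.1  45.1 112. ]
scene 112 33 [514.4  15.3 112. ] [530.8  36.  119.1]
scene 120 109 [516.9  15.8 120.9] [528.9  31.1 179.7]
scene 180 27 [520.9  13.3 181.4] [532.2  35.2 189.9]
top 98 46 [503.2  14.7 100.7] [511.7  38.8 111.9]
top 112 2 [511.6  21.8 112.1] [513.6  22.  113.6]
```

View pics/p.png

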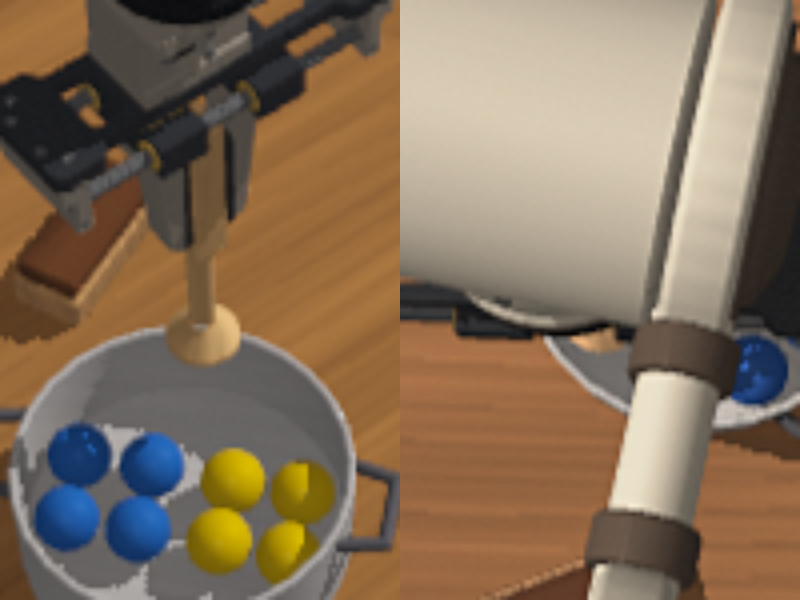

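The crop shows the stirrer hanging upright with its foot over the empty gap at the pot's near side, and all balls clear of it. I lower it and work out the sweep.

```bash
python3 -m creep '[{"travel":[0,0,3],"turn":0},{"travel":[0,0,6],"turn":0},{"travel":[0,0,8],"turn":0},{"travel":[0,0,8.8],"turn":0},{"travel":[0,0,8.8],"turn":0}]' >/dev/null; python3 -m creep '[{"travel":[0,0,0],"turn":0}]'>/dev/null; python3 to.py 530 16 197 90
cat > arc.py <<'E'
import sys; from h import *
# arc.py r a0 step n : rows for arc from present position
r,a0,st,n=map(float,sys.argv[1:5]); C=np.array([561.5,-20.3]); s=bot.get_state(); p=np.array(s["position"])
print("t",round(s["time"],2),"rel",(p[:2]-C).round(1),"r",np.hypot(*(p[:2]-C)).round(1),"ang",np.degrees(np.arctan2(*(p[:2]-C)[::-1])).round(),"z",p[2].round(1),"f",np.array(s["ft_force"]).round(1))
ref=p[:2]; 
for k in range(int(n)):
    a=np.radians(a0+st*(k+1)); q=C+r*np.array([np.cos(a),np.sin(a)]); d=(q-ref)/10
    print([round(-d[0],1),round(d[1],1)],end=' ')
    if k%5==4: print(); ref=q
E
python3 arc.py 48 131 15 20
```

```text
t 6.7 pos [523.    25.64 199.9 ] yaw_y 90.03654885051444 f [ 0.05  0.82 -0.87] open 21.839174474334925 grip 49.99971270561218 z [ 0. -0. -1.]
travel cm [-0.7  -0.96  0.29] turn 0.000637897779296015
t 6.7 rel [-38.5  45.9] r 59.9 ang 130.0 z 199.9 f [ 0.   0.8 -0.9]
[np.float64(0.1), np.float64(-1.9)] [np.float64(0.7), np.float64(-3.0)] [np.float64(0.9), np.float64(-4.3)] [np.float64(0.9), np.float64(-5.5)] [np.float64(0.5), np.float64(-6.7)] 
[np.float64(-0.7), np.float64(-1.0)] [np.float64(-1.6), np.float64(-1.9)] [np.float64(-2.8), np.float64(-2.4)] [np.float64(-4.0), np.float64(-2.7)] [np.float64(-5.2), np.float64(-2.6)] 
[np.float64(-1.2), np.float64(0.4)] [np.float64(-2.2), np.float64(1.1)] [np.float64(-3.1), np.float64(2.0)] [np.float64(-3.6), np.float64(3.1)] [np.float64(-3.9), np.float64(4.4)] 
[np.float64(0.1), np.float64(1.3)] [np.float64(0.5), np.float64(2.4)] [np.float64(1.2), np.float64(3.5)] [np.float64(2.1), np.float64(4.3)] [np.float64(3.2), np.float64(4.9)]
```

```bash
python3 -m creep '[{"travel":[0.1,-1.9,0.2],"turn":0},{"travel":[0.7,-3.0,0.2],"turn":0},{"travel":[0.9,-4.3,0.2],"turn":0},{"travel":[0.9,-5.5,0.2],"turn":0},{"travel":[0.5,-6.7,0.2],"turn":0}]' | grep ft_; python3 -m creep '[{"travel":[-0.7,-1,0],"turn":0},{"travel":[-1.6,-1.9,0],"turn":0},{"travel":[-2.8,-2.4,0],"turn":0},{"travel":[-4,-2.7,0],"turn":0},{"travel":[-5.2,-2.6,0],"turn":0}]' | grep ft_; python3 arc.py 48 281 15 20; python3 to.py
```

```text
ft_force: [8.9, 12.0, -1.4]
ft_force: [-4.2, 10.3, -1.2]
t 7.95 rel [  6.4 -45.7] r 46.2 ang -82.0 z 194.8 f [-4.2 10.3 -1.2]
[np.float64(-1.5), np.float64(0.3)] [np.float64(-2.5), np.float64(0.9)] [np.float64(-3.3), np.float64(1.9)] [np.float64(-3.9), np.float64(3.0)] [np.float64(-4.2), np.float64(4.2)] 
[np.float64(0.1), np.float64(1.3)] [np.float64(0.5), np.float64(2.4)] [np.float64(1.2), np.float64(3.5)] [np.float64(2.1), np.float64(4.3)] [np.float64(3.2), np.float64(4.9)] 
[np.float64(1.2), np.float64(0.2)] [np.float64(2.5), np.float64(0.2)] [np.float64(3.7), np.float64(-0.2)] [np.float64(4.7), np.float64(-0.9)] [np.float64(5.5), np.float64(-1.9)] 
[np.float64(0.6), np.float64(-1.1)] [np.float64(0.8), np.float64(-2.3)] [np.float64(0.7), np.float64(-3.6)] [np.float64(0.3), np.float64(-4.8)] [np.float64(-0.4), np.float64(-5.8)] 
t 7.95 pos [567.86 -66.02 194.8 ] yaw_y 89.97612203541986 f [-4.23 10.34 -1.24] open 22.047600824173315 grip 50.01051664352417 z [-0.01  0.01 -1.  ]
```

```bash
cat > see.py <<'E'
import sys; from h import *
np.set_printoptions(precision=0,suppress=True)
C=np.array([560.5,-21.1]); I={"blue":np.array([[556.5,-50],[526.5,-76],[528.5,-19],[498.5,-47]]),"yellow":np.array([[589.5,-21],[594.5,34],[564.5,9],[620.5,3]])}
im,d=bot.camera("scene"); pc=cloud("scene",d); o=balls("scene",im,pc,C)
from scipy.spatial.distance import cdist
for n,B in o.items():
    if len(B)==0: print(n,0); continue
    D=cdist(B[:,:2],I[n]); print(n,"rel",(B[:,:2]-C).tolist(),"votes",B[:,2],"min to any own start",D.min(1),"maxsep",cdist(B[:,:2],B[:,:2]).max().round())
    print(D)
if len(sys.argv)>1:
    u,v=pix("scene",(561,-21,60)); u,v=int(u),int(v); cv2.imwrite("pics/"+sys.argv[1],cv2.resize(im[v-75:v+75,u-75:u+75,::-1],None,fx=4,fy=4))
E
python3 -m creep '[{"travel":[0,0,-0.2],"turn":0},{"travel":[0,0,-0.2],"turn":0}]' | grep ft_;python3 see.py s1.png; python3 arc.py 48 283 15 15
```

```text
ft_force: [-3.0, 7.0, -3.9]
blue rel [[32.0, -11.999999999999993], [58.0, -37.99999999999999], [20.0, -61.99999999999999], [28.0, -66.0]] votes [162.  61.  16.  11.] min to any own start [40. 63. 41. 49.] maxsep 54.0
[[ 40.  79.  66.  95.]
 [ 63.  94.  99. 121.]
 [ 41.  54.  83.  90.]
 [ 49.  63.  91.  99.]]
yellow rel [[24.0, 24.000000000000007], [-10.0, 42.00000000000001], [32.0, 58.00000000000001], [60.0, 34.00000000000001]] votes [183. 155. 132. 114.] min to any own start [21. 18.  4. 10.] maxsep 70.0
[[24. 33. 21. 36.]
 [57. 46. 18. 72.]
 [58.  4. 40. 44.]
 [46. 33. 56. 10.]]
t 8.25 rel [  6.4 -45.3] r 45.8 ang -82.0 z 196.8 f [-2.4  6.8 -3.4]
[np.float64(-1.6), np.float64(0.3)] [np.float64(-2.6), np.float64(1.0)] [np.float64(-3.4), np.float64(2.0)] [np.float64(-4.0), np.float64(3.1)] [np.float64(-4.2), np.float64(4.4)] 
[np.float64(0.1), np.float64(1.2)] [np.float64(0.6), np.float64(2.4)] [np.float64(1.3), np.float64(3.4)] [np.float64(2.3), np.float64(4.2)] [np.float64(3.4), np.float64(4.8)] 
[np.float64(1.2), np.float64(0.2)] [np.float64(2.5), np.float64(0.1)] [np.float64(3.7), np.float64(-0.4)] [np.float64(4.7), np.float64(-1.1)] [np.float64(5.5), np.float64(-2.0)]
```

View pics/s1.png

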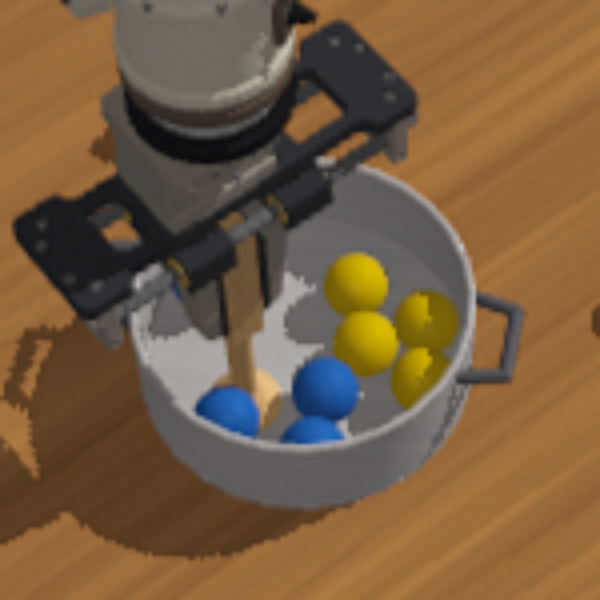

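The crop shows one blue ball at (230,410) pinched between the foot and the wall, the others ahead of the foot, and the yellows at (360,285)–(425,375). I'll ease inward and sweep on with a smaller radius.

```bash
python3 -m creep '[{"travel":[0,0.6,0],"turn":0},{"travel":[0,1.2,0],"turn":0}]' | grep ft_; python3 to.py;  python3 arc.py 42 283 15 15
```

```text
ft_force: [0.5, -0.3, -1.4]
t 8.5 pos [569.91 -55.84 199.08] yaw_y 90.0188788599662 f [ 0.47 -0.28 -1.39] open 21.752431890726918 grip 49.999566078186035 z [ 0. -0. -1.]
t 8.5 rel [  8.4 -35.5] r 36.5 ang -77.0 z 199.1 f [ 0.5 -0.3 -1.4]
[np.float64(-1.1), np.float64(-0.2)] [np.float64(-2.0), np.float64(0.5)] [np.float64(-2.7), np.float64(1.3)] [np.float64(-3.2), np.float64(2.3)] [np.float64(-3.4), np.float64(3.4)] 
[np.float64(0.1), np.float64(1.1)] [np.float64(0.5), np.float64(2.1)] [np.float64(1.1), np.float64(3.0)] [np.float64(2.0), np.float64(3.7)] [np.float64(3.0), np.float64(4.2)] 
[np.float64(1.1), np.float64(0.2)] [np.float64(2.2), np.float64(0.1)] [np.float64(3.2), np.float64(-0.3)] [np.float64(4.1), np.float64(-0.9)] [np.float64(4.8), np.float64(-1.8)]
```

```bash
python3 -m creep '[{"travel":[-1.1,0,0],"turn":0},{"travel":[-2,0.5,0.1],"turn":0},{"travel":[-2.7,1.3,0.1],"turn":0},{"travel":[-3.2,2.3,0.1],"turn":0},{"travel":[-3.4,3.4,0.1],"turn":0}]' | grep ft_;  python3 -m creep '[{"travel":[0.1,1.1,0],"turn":0},{"travel":[0.5,2.1,0],"turn":0},{"travel":[1.1,3,0],"turn":0},{"travel":[2,3.7,0],"turn":0},{"travel":[3,4.2,0],"turn":0}]' | grep ft_; python3 to.py; python3 see.py;  python3 arc.py 42 433 15 15
```

```text
ft_force: [-0.2, -1.1, -0.9]
ft_force: [0.5, -0.4, -1.2]
t 9.75 pos [572.61  20.73 197.7 ] yaw_y 90.01943968679986 f [ 0.54 -0.39 -1.24] open 21.886640700690172 grip 49.99952673912048 z [ 0. -0. -1.]
blue rel [[-20.0, 30.000000000000007], [-66.0, -25.999999999999993], [26.0, -63.99999999999999], [56.0, -39.99999999999999]] votes [166. 141.  75.  55.] min to any own start [30.  4. 46. 61.] maxsep 123.0
[[ 61.  86.  30.  70.]
 [ 62.  43.  44.   4.]
 [ 46.  61.  88.  96.]
 [ 61.  91.  98. 119.]]
yellow rel [[-44.0, 4.000000000000007], [8.0, 70.0], [-56.0, 44.00000000000001], [12.0, 64.0]] votes [158.  97.  88.  21.] min to any own start [55. 30. 62. 24.] maxsep 84.0
[[ 73.  93.  55. 106.]
 [ 73.  30.  40.  69.]
 [ 96.  91.  62. 118.]
 [ 66.  24.  35.  62.]]
t 9.8 rel [10.  41.7] r 42.9 ang 76.0 z 197.4 f [ 0.5  0.5 -2.3]
[np.float64(0.9), np.float64(0.0)] [np.float64(1.9), np.float64(-0.1)] [np.float64(3.0), np.float64(-0.5)] [np.float64(3.9), np.float64(-1.1)] [np.float64(4.6), np.float64(-1.9)] 
[np.float64(0.5), np.float64(-1.0)] [np.float64(0.6), np.float64(-2.1)] [np.float64(0.5), np.float64(-3.2)] [np.float64(0.1), np.float64(-4.2)] [np.float64(-0.5), np.float64(-5.1)] 
[np.float64(-0.8), np.float64(-0.7)] [np.float64(-1.8), np.float64(-1.2)] [np.float64(-2.9), np.float64(-1.3)] [np.float64(-4.0), np.float64(-1.2)] [np.float64(-5.0), np.float64(-0.8)]
```

```bash
python3 -m creep '[{"travel":[0.9,0,0],"turn":0},{"travel":[1.9,-0.1,0],"turn":0},{"travel":[3,-0.5,0],"turn":0},{"travel":[4,-1.1,0],"turn":0},{"travel":[4.8,-1.9,0],"turn":0}]' | grep ft_;  python3 -m creep '[{"travel":[0.5,-1,0],"turn":0},{"travel":[0.7,-2.1,0],"turn":0},{"travel":[0.7,-3.3,0],"turn":0},{"travel":[0.3,-4.4,0],"turn":0},{"travel":[-0.4,-5.3,0],"turn":0}]' | grep ft_; python3 to.py; python3 see.py s2.png;  python3 arc.py 42 583 15 15
```

```text
ft_force: [-0.0, 0.2, -1.5]
ft_force: [-0.0, 2.8, -2.4]
t 11.05 pos [529.15 -52.15 197.33] yaw_y 89.98767158213182 f [-0.02  2.77 -2.44] open 22.043123759864937 grip 50.001699328422546 z [-0.  0. -1.]
blue rel [[-6.0, -70.0], [30.0, -61.99999999999999], [-34.0, -59.99999999999999], [58.0, -39.99999999999999]] votes [124.  68.  61.  57.] min to any own start [32. 47.  5. 63.] maxsep 94.0
[[ 41.  32.  77.  71.]
 [ 47.  64.  89.  99.]
 [ 43.   5.  62.  44.]
 [ 63.  93.  99. 121.]]
yellow rel [[6.0, -35.99999999999999], [10.0, 68.0], [-44.0, 54.00000000000001], [-70.0, 10.000000000000007]] votes [160. 160. 158.  69.] min to any own start [43. 27. 54. 77.] maxsep 104.0
[[ 43.  95.  66.  81.]
 [ 71.  27.  38.  67.]
 [ 91.  78.  54. 108.]
 [ 99. 113.  77. 131.]]
t 11.1 rel [-31.4 -32.7] r 45.3 ang -134.0 z 197.6 f [-0.2 -0.4 -2.1]
[np.float64(-0.9), np.float64(-0.3)] [np.float64(-1.9), np.float64(-0.7)] [np.float64(-3.0), np.float64(-0.9)] [np.float64(-4.1), np.float64(-0.8)] [np.float64(-5.1), np.float64(-0.4)] 
[np.float64(-0.9), np.float64(0.6)] [np.float64(-1.6), np.float64(1.5)] [np.float64(-2.0), np.float64(2.5)] [np.float64(-2.2), np.float64(3.6)] [np.float64(-2.1), np.float64(4.7)] 
[np.float64(0.4), np.float64(1.0)] [np.float64(1.0), np.float64(1.9)] [np.float64(1.9), np.float64(2.6)] [np.float64(2.9), np.float64(3.1)] [np.float64(3.9), np.float64(3.3)]
```

View pics/s2.png

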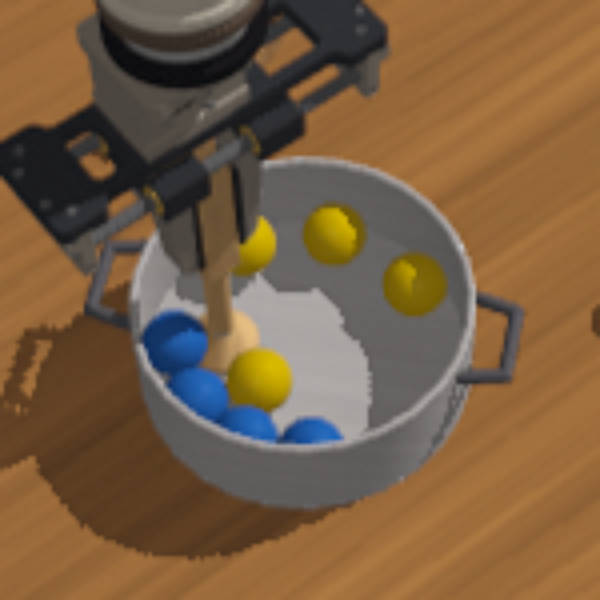

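The crop shows four blues strung along the near wall, (175,340)–(312,430), and yellows at (252,245), (333,235), (415,283) and (258,378). A little more sweeping is needed to shift the last blue and the (415,283) yellow well clear of the starts.

```bash
python3 -m creep '[{"travel":[-0.7,-0.6,0],"turn":0},{"travel":[-1.6,-1.1,0],"turn":0},{"travel":[-2.8,-1.4,0],"turn":0},{"travel":[-4.1,-1.3,0],"turn":0},{"travel":[-5,-0.7,0],"turn":0}]' | grep ft_;  python3 -m creep '[{"travel":[-0.8,0.6,0],"turn":0},{"travel":[-1.5,1.6,0],"turn":0},{"travel":[-1.9,2.8,0],"turn":0},{"travel":[-1.6,4,0],"turn":0},{"travel":[-0.9,5.2,0],"turn":0}]' | grep ft_; python3 to.py; python3 see.py;  python3 arc.py 45 45 15 15
```

```text
ft_force: [-0.4, -0.3, -0.8]
ft_force: [0.3, -0.4, -1.1]
t 12.35 pos [588.58  -5.69 198.36] yaw_y 90.03110253130846 f [ 0.29 -0.41 -1.15] open 21.526577679123776 grip 49.99959468841553 z [ 0. -0. -1.]
blue rel [[-56.0, -37.99999999999999], [64.0, 26.000000000000007], [62.0, -27.999999999999993], [32.0, -63.99999999999999]] votes [158.  96.  73.  67.] min to any own start [14. 87. 66. 50.] maxsep 136.0
[[ 53.  28.  47.  14.]
 [ 87. 127.  99. 136.]
 [ 66. 100.  99. 124.]
 [ 50.  67.  92. 101.]]
yellow rel [[36.0, 48.00000000000001], [6.0, 72.0], [-64.0, 22.000000000000007], [10.0, 60.00000000000001]] votes [162. 138.  18.   6.] min to any own start [ 7. 33. 68. 24.] maxsep 103.0
[[ 48.   7.  37.  34.]
 [ 75.  33.  42.  72.]
 [ 96. 103.  68. 124.]
 [ 63.  24.  30.  62.]]
t 12.4 rel [26.  16.1] r 30.5 ang 32.0 z 198.1 f [ 0.   1.4 -1.3]
[np.float64(0.3), np.float64(2.3)] [np.float64(1.4), np.float64(2.7)] [np.float64(2.6), np.float64(2.9)] [np.float64(3.8), np.float64(2.7)] [np.float64(4.8), np.float64(2.3)] 
[np.float64(0.9), np.float64(-0.7)] [np.float64(1.6), np.float64(-1.6)] [np.float64(2.1), np.float64(-2.7)] [np.float64(2.2), np.float64(-3.9)] [np.float64(2.1), np.float64(-5.1)] 
[np.float64(-0.4), np.float64(-1.1)] [np.float64(-1.2), np.float64(-2.0)] [np.float64(-2.1), np.float64(-2.7)] [np.float64(-3.2), np.float64(-3.2)] [np.float64(-4.3), np.float64(-3.3)]
```

```bash
python3 -m creep '[{"travel":[0.3,2.3,0],"turn":0},{"travel":[1.4,2.8,0],"turn":0},{"travel":[2.6,3,0],"turn":0},{"travel":[3.9,2.8,0],"turn":0},{"travel":[5,2.4,0],"turn":0}]' | grep ft_;  python3 -m creep '[{"travel":[0.9,-0.7,0],"turn":0},{"travel":[1.7,-1.6,0],"turn":0},{"travel":[2.3,-2.7,0],"turn":0},{"travel":[2.4,-3.9,0],"turn":0},{"travel":[2.4,-5.1,0],"turn":0}]' | grep ft_; python3 to.py; python3 see.py s3.png;  python3 arc.py 47 200 15 15
```

```text
ft_force: [4.5, -3.3, -3.8]
ft_force: [9.6, 3.3, -2.4]
t 13.65 pos [516.62 -33.8  199.13] yaw_y 89.93914439437611 f [ 9.57  3.3  -2.4 ] open 21.662785645798493 grip 50.00113606452942 z [ 0.01  0.   -1.  ]
blue rel [[-52.0, -45.99999999999999], [62.0, 28.000000000000007], [32.0, -63.99999999999999], [62.0, -27.999999999999993]] votes [148. 106.  70.  69.] min to any own start [20. 87. 50. 66.] maxsep 136.0
[[ 51.  20.  52.  22.]
 [ 87. 127.  98. 135.]
 [ 50.  67.  92. 101.]
 [ 66. 100.  99. 124.]]
yellow rel [[40.0, 56.00000000000001], [-44.0, 54.00000000000001], [6.0, 70.0], [-70.0, -25.999999999999993]] votes [157. 148. 130.  21.] min to any own start [ 6. 54. 32. 93.] maxsep 137.0
[[ 57.   6.  44.  38.]
 [ 91.  78.  54. 108.]
 [ 74.  32.  40.  71.]
 [102. 132.  93. 139.]]
t 13.7 rel [-44.7 -14.8] r 47.1 ang -162.0 z 199.3 f [ 7.5  0.2 -2.9]
[np.float64(-0.6), np.float64(-1.2)] [np.float64(-1.4), np.float64(-2.1)] [np.float64(-2.5), np.float64(-2.8)] [np.float64(-3.6), np.float64(-3.1)] [np.float64(-4.9), np.float64(-3.2)] 
[np.float64(-1.2), np.float64(0.3)] [np.float64(-2.3), np.float64(0.8)] [np.float64(-3.2), np.float64(1.7)] [np.float64(-3.9), np.float64(2.7)] [np.float64(-4.2), np.float64(3.9)] 
[np.float64(-0.1), np.float64(1.2)] [np.float64(0.2), np.float64(2.4)] [np.float64(0.8), np.float64(3.5)] [np.float64(1.6), np.float64(4.4)] [np.float64(2.6), np.float64(5.1)]
```

View pics/s3.png

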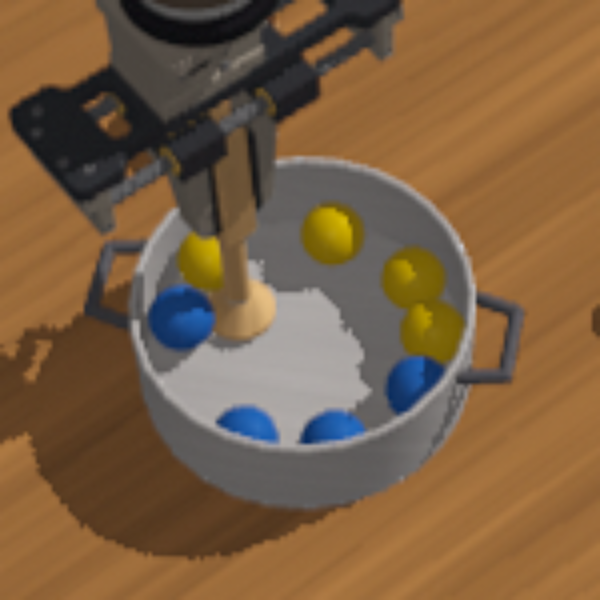

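The crop shows a yellow at (205,258) pinned at the wall, the near-start blue at (182,317), and yellows at (415,280) and (432,330), the last near an original place. I'll push that blue on round, then come through the middle and push the yellow.

```bash
python3 -m creep '[{"travel":[-0.7,0.1,0.1],"turn":0},{"travel":[-0.7,-1,0.2],"turn":0},{"travel":[-1.4,-2,0.2],"turn":0},{"travel":[-2.5,-2.7,0.2],"turn":0},{"travel":[-3.7,-3.1,0.2],"turn":0}]' | grep ft_;  python3 -m creep '[{"travel":[0,0,0],"turn":0},{"travel":[-0.8,3.6,0],"turn":0}]' | grep ft_; python3 to.py; python3 see.py;  python3 arc.py 40 10 15 15
```

```text
ft_force: [-1.2, 4.1, -3.0]
ft_force: [-0.8, 0.2, -1.2]
t 14.57 pos [559.88 -29.91 195.99] yaw_y 89.85101968735141 f [-0.78  0.17 -1.16] open 21.752866620226477 grip 49.998793601989746 z [ 0. -0. -1.]
blue rel [[0.0, -68.0], [64.0, 28.000000000000007], [40.0, -53.99999999999999], [62.0, -27.999999999999993]] votes [110.  96.  72.  68.] min to any own start [36. 89. 51. 66.] maxsep 115.0
[[ 39.  36.  77.  75.]
 [ 89. 128.  99. 137.]
 [ 51.  74.  91. 106.]
 [ 66. 100.  99. 124.]]
yellow rel [[40.0, 56.00000000000001], [8.0, 70.0], [-40.0, 58.00000000000001], [-34.0, 56.00000000000001]] votes [160. 141. 117.  13.] min to any own start [ 6. 30. 52. 46.] maxsep 80.0
[[ 57.   6.  44.  38.]
 [ 73.  30.  40.  69.]
 [ 90.  74.  52. 106.]
 [ 84.  68.  46.  99.]]
t 14.62 rel [-1.3 -4.7] r 4.8 ang -105.0 z 196.0 f [ 0.3  3.6 -1.6]
[np.float64(-3.8), np.float64(2.2)] [np.float64(-3.2), np.float64(3.0)] [np.float64(-2.4), np.float64(3.7)] [np.float64(-1.5), np.float64(4.2)] [np.float64(-0.5), np.float64(4.5)] 
[np.float64(1.0), np.float64(-0.0)] [np.float64(2.0), np.float64(-0.4)] [np.float64(2.9), np.float64(-0.9)] [np.float64(3.6), np.float64(-1.7)] [np.float64(4.1), np.float64(-2.6)] 
[np.float64(0.2), np.float64(-1.0)] [np.float64(0.2), np.float64(-2.1)] [np.float64(-0.1), np.float64(-3.1)] [np.float64(-0.7), np.float64(-3.9)] [np.float64(-1.5), np.float64(-4.6)]
```

```bash
python3 -m creep '[{"travel":[-2.1,0.9,-0.1],"turn":0},{"travel":[-3.7,2,-0.1],"turn":0},{"travel":[-3.5,3.7,-0.1],"turn":0},{"travel":[-2.3,4.8,-0.1],"turn":0},{"travel":[-1,5.3,-0.1],"turn":0}]' | grep ft_;  python3 -m creep '[{"travel":[0,0,0],"turn":0},{"travel":[0,-2.5,0],"turn":0},{"travel":[0,-4.5,0],"turn":0},{"travel":[0,-4.5,0],"turn":0}]' | grep ft_; python3 to.py; python3 see.py s4.png
```

```text
ft_force: [1.1, -4.1, -3.5]
ft_force: [-0.3, 0.5, -1.0]
t 15.75 pos [569.6  -21.71 197.09] yaw_y 89.86863224976295 f [-0.34  0.53 -0.99] open 21.769077705603742 grip 49.99952495098114 z [ 0.  0. -1.]
blue rel [[2.0, -70.0], [64.0, 22.000000000000007], [40.0, -57.99999999999999], [64.0, -27.999999999999993]] votes [103. 102.  75.  72.] min to any own start [39. 85. 53. 68.] maxsep 111.0
[[ 42.  39.  80.  78.]
 [ 85. 125.  98. 135.]
 [ 53.  74.  94. 107.]
 [ 68. 102. 101. 126.]]
yellow rel [[42.0, 54.00000000000001], [-26.0, 64.0], [-70.0, 10.000000000000007], [44.0, 50.00000000000001]] votes [159. 111.  55.   8.] min to any own start [ 8. 45. 77. 11.] maxsep 121.0
[[ 55.   8.  45.  35.]
 [ 84.  61.  45.  95.]
 [ 99. 113.  77. 131.]
 [ 52.  11.  45.  30.]]
```

View pics/s4.png

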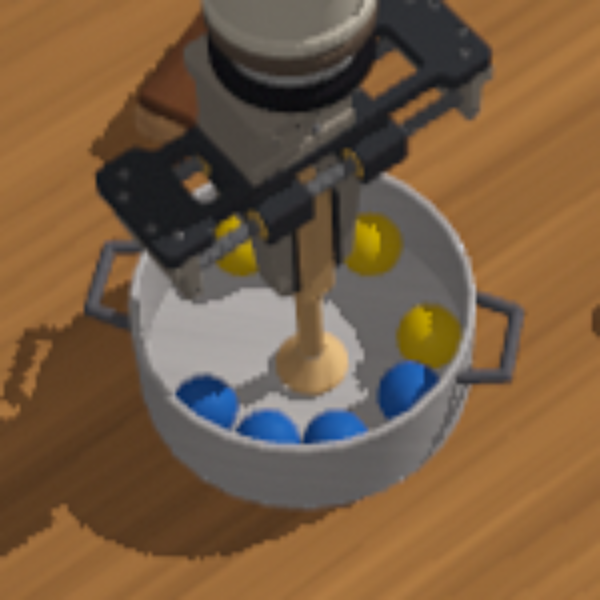

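The crop shows the blues at (205,400)–(408,390) and yellows at (240,245), (370,243) and (428,335), the fourth hidden by the gripper. That last yellow let the foot pass inside it, so I wedge in between it and the blue and push along the wall.

```bash
python3 -m creep '[{"travel":[-1.7,1.5,0],"turn":0},{"travel":[-2.9,2.6,0],"turn":0},{"travel":[-3.5,3.1,0],"turn":0},{"travel":[-3.9,3.4,0],"turn":0},{"travel":[-3.9,3.5,0],"turn":0}]' | grep ft_;  python3 -m creep '[{"travel":[0.5,0.6,0],"turn":0},{"travel":[1,1.2,0],"turn":0},{"travel":[2.1,1.8,0],"turn":0},{"travel":[3.2,2.2,0],"turn":0},{"travel":[4.2,2.2,0],"turn":0}]' | grep ft_; python3 to.py; python3 -m creep '[{"travel":[0,0,0],"turn":0},{"travel":[0,-2.5,0],"turn":0},{"travel":[0,-5,0],"turn":0},{"travel":[0,-5,0],"turn":0}]' | grep ft_; python3 to.py; python3 see.py
```

```text
ft_force: [-6.4, 0.1, -0.4]
ft_force: [0.4, 0.2, -2.1]
t 17.05 pos [565.82  36.61 197.15] yaw_y 90.03313308917504 f [ 0.41  0.21 -2.11] open 21.531427514997404 grip 49.99969840049744 z [ 0. -0. -1.]
ft_force: [0.6, 0.5, -0.7]
t 17.55 pos [566.48 -14.74 196.8 ] yaw_y 89.86212731369272 f [ 0.59  0.52 -0.66] open 22.005093814627102 grip 49.99955356121063 z [-0.  0. -1.]
blue rel [[2.0, -70.0], [66.0, 8.000000000000007], [36.0, -55.99999999999999], [62.0, -27.999999999999993]] votes [100.  91.  77.  65.] min to any own start [39. 79. 48. 66.] maxsep 101.0
[[ 42.  39.  80.  78.]
 [ 79. 118.  98. 132.]
 [ 48.  70.  89. 103.]
 [ 66. 100.  99. 124.]]
yellow rel [[-56.0, -39.99999999999999], [-70.0, -3.999999999999993], [-36.0, 60.00000000000001], [-50.0, -39.99999999999999]] votes [144.  80.  65.  14.] min to any own start [92. 81. 50. 88.] maxsep 102.0
[[ 94. 131.  92. 133.]
 [ 99. 120.  81. 133.]
 [ 88.  70.  50. 102.]
 [ 89. 127.  88. 127.]]
```

All balls are now well clear of every start of their own colour. I lift out at the empty centre and look before leaving.

```bash
python3 -m creep '[{"travel":[0,0,-1],"turn":0},{"travel":[0,0,-3],"turn":0},{"travel":[0,0,-6],"turn":0},{"travel":[0,0,-9],"turn":0},{"travel":[0,0,-10],"turn":0}]' | grep ft_; python3 -m creep '[{"travel":[0,0,0],"turn":0},{"travel":[0,0,0],"turn":0}]' | grep ft_; python3 to.py 450 -304 297 90; python3 see.py s5.png
```

```text
ft_force: [0.5, -0.8, -1.4]
ft_force: [-0.1, -0.2, -1.9]
t 18.48 pos [565.77 -13.16 295.23] yaw_y 90.02379510023957 f [-0.07 -0.23 -1.89] open 21.865537311893554 grip 49.9996143579483 z [-0.  0. -1.]
travel cm [ 11.59 -29.08  -0.17] turn 0.00041530284502266923
blue rel [[2.0, -70.0], [68.0, 8.000000000000007], [60.0, -29.999999999999993], [38.0, -57.99999999999999]] votes [107.  91.  75.  69.] min to any own start [39. 81. 64. 51.] maxsep 102.0
[[ 42.  39.  80.  78.]
 [ 81. 120. 100. 134.]
 [ 64.  97.  97. 122.]
 [ 51.  72.  92. 105.]]
yellow rel [[-56.0, -39.99999999999999], [-70.0, -3.999999999999993], [-36.0, 60.00000000000001], [-60.0, 34.00000000000001]] votes [166. 149.  87.  80.] min to any own start [92. 81. 50. 64.] maxsep 102.0
[[ 94. 131.  92. 133.]
 [ 99. 120.  81. 133.]
 [ 88.  70.  50. 102.]
 [ 95.  96.  64. 120.]]
```

View pics/s5.png

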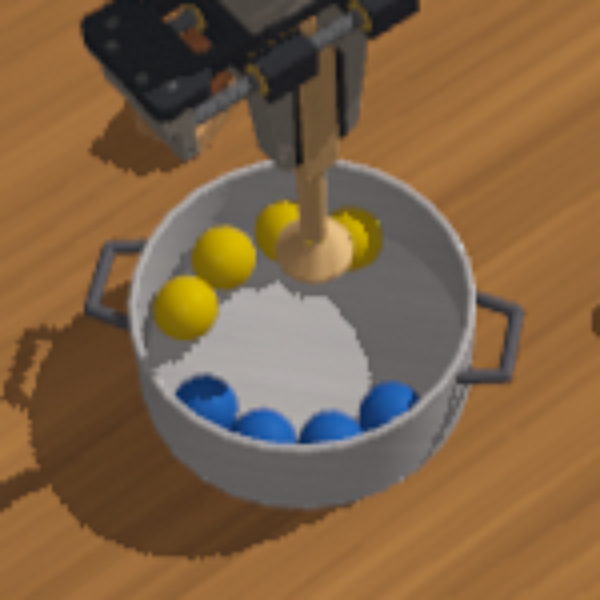

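The crop shows all eight balls in the pot: yellows in an arc on the far left, (185,305)–(355,237), and blues in an arc at the near wall, (205,400)–(390,405). None is on the foot. On to the plate.

```bash
python3 -m creep '[{"travel":[1,-3,0],"turn":0},{"travel":[3.5,-9,0],"turn":0},{"travel":[6,-15,0],"turn":0},{"travel":[8.5,-21,0],"turn":0},{"travel":[10.6,-26.5,0],"turn":0}]' >/dev/null; python3 -m creep '[{"travel":[1,-2.6,0],"turn":0},{"travel":[1,-2.6,0],"turn":0},{"travel":[1,-2.6,0],"turn":0},{"travel":[1,-2.6,0],"turn":0}]' >/dev/null; python3 to.py 450 -304 205 90
python3 - <<'E'
from h import *
np.set_printoptions(precision=1,suppress=True)
for c in("scene","top"):
    im,d=bot.camera(c); pc=cloud(c,d); x,y,z=np.moveaxis(pc,-1,0)
    m=(d>0)&(np.hypot(x-450,y+304)<60)
    for a,b in((90,98),(98,106),(106,112),(112,124),(126,180)):
        q=pc[m&(z>a)&(z<b)]
        if len(q): print(c,a,len(q),q.min(0),q.max(0),q.mean(0))
E
```

```text
t 19.65 pos [ 452.3  -299.68  296.46] yaw_y 90.11084921925239 f [-0.07 -0.72 -1.07] open 21.471886899981175 grip 49.99976098537445 z [-0.  0. -1.]
travel cm [ 0.23 -0.44  9.15] turn 0.001934683849219132
scene 106 9 [ 456.6 -318.2  108.4] [ 469.4 -282.9  111.9] [ 464.5 -298.8  110.5]
scene 112 205 [ 435.1 -320.3  112.3] [ 473.3 -281.2  123.8] [ 457.7 -301.5  118.1]
scene 126 128 [ 450.8 -308.   126. ] [ 462.7 -293.3  179.4] [ 456.9 -301.5  151.9]
top 112 1 [ 445.9 -317.5  112.8] [ 445.9 -317.5  112.8] [ 445.9 -317.5  112.8]
```

```bash
python3 -m creep '[{"travel":[0.2,-0.3,4],"turn":0},{"travel":[0.2,-0.3,8],"turn":0},{"travel":[0.2,-0.3,9.5],"turn":0},{"travel":[0.2,-0.3,9.5],"turn":0},{"travel":[0.2,-0.3,9.5],"turn":0}]' | grep ft_; python3 -m creep '[{"travel":[0,0,0.2],"turn":0},{"travel":[0,0,0.2],"turn":0}]' | grep ft_; python3 to.py
python3 - <<'E'
from h import *
np.set_printoptions(precision=1,suppress=True)
im,d=bot.camera("scene"); pc=cloud("scene",d); x,y,z=np.moveaxis(pc,-1,0); h=cv2.cvtColor(im,cv2.COLOR_RGB2HSV)
m=(d>0)&(np.hypot(x-452,y+304)<58)&(h[...,1]>60)
for a,b in((8,11),(11,16),(16,24),(26,40),(45,60),(60,80)):
    q=pc[m&(z>a)&(z<b)]
    if len(q): print(a,len(q),q.min(0),q.max(0),q.mean(0))
E
```

```text
ft_force: [0.6, 1.1, -1.8]
ft_force: [0.1, -0.1, -1.1]
t 20.62 pos [ 450.07 -304.15  200.47] yaw_y 90.01206469376079 f [ 0.08 -0.12 -1.11] open 22.01006059827574 grip 49.99971628189087 z [ 0. -0. -1.]
8 8 [ 409.6 -325.6    8.1] [ 465.2 -299.5   10.3] [ 439.7 -315.7    9.1]
11 13 [ 436.7 -325.3   11.2] [ 467.9 -288.8   15.8] [ 459.6 -309.9   14. ]
16 122 [ 432.  -324.9   16.1] [ 469.9 -286.8   23.9] [ 456.7 -306.4   20.7]
26 61 [ 443.1 -317.    26.1] [ 465.  -292.8   39.9] [ 453.9 -306.9   29.8]
45 23 [ 451.1 -312.3   45.1] [ 458.8 -299.8   60. ] [ 454.6 -306.7   53.4]
60 34 [ 451.1 -312.1   60.4] [ 457.5 -300.    79.4] [ 454.6 -306.    70. ]
```

```bash
for i in 1; do python3 -m creep '[{"travel":[0,0,0.3],"turn":0},{"travel":[0,0,0.3],"turn":0}]' | grep ft_; python3 to.py;  python3 -m creep '[{"travel":[0,0,0.15],"turn":0},{"travel":[0,0,0.15],"turn":0}]' | grep ft_; python3 to.py;done
```

```text
ft_force: [0.1, -0.2, -1.9]
t 20.93 pos [ 449.66 -303.76  196.41] yaw_y 90.00850043146784 f [ 0.15 -0.19 -1.94] open 22.318502303737482 grip 49.99970555305481 z [-0.  0. -1.]
ft_force: [-0.5, -0.4, -1.5]
t 21.18 pos [ 449.75 -303.89  195.11] yaw_y 90.00985246360023 f [-0.51 -0.44 -1.5 ] open 21.837075892771715 grip 49.999680519104004 z [-0.  0. -1.]
```

```bash
for i in 1; do python3 -m creep '[{"travel":[0,0,0.15],"turn":0},{"travel":[0,0,0.15],"turn":0}]' | grep ft_; python3 to.py; done
```

```text
ft_force: [-0.8, 2.4, 5.0]
t 21.43 pos [ 450.   -304.07  194.58] yaw_y 90.01649049730935 f [-0.8   2.37  5.01] open 21.838136592169896 grip 50.000404715538025 z [ 0. -0. -1.]
```

In contact with the plate (+6 N). I ease the grip, then open.

```bash
python3 -m creep '[{"travel":[0,0,0],"turn":0},{"travel":[0,0,0],"turn":0}]' 255 4 | grep -E "ft_|gr"; python3 -m creep '[{"travel":[0,0,0],"turn":0},{"travel":[0,0,0],"turn":0},{"travel":[0,0,0],"turn":0}]' 130 4 | grep -E "open|gr"; python3 -m creep '[{"travel":[0,0,0],"turn":0},{"travel":[0,0,0],"turn":0},{"travel":[0,0,0],"turn":0},{"travel":[0,0,0],"turn":0},{"travel":[0,0,0],"turn":0}]' 0 | grep -E "open|gr"; python3 to.py; python3 -m creep '[{"travel":[0,0,-1],"turn":0},{"travel":[0,0,-4],"turn":0},{"travel":[0,0,-8],"turn":0},{"travel":[0,0,-14],"turn":0},{"travel":[0,0,-18],"turn":0}]' >/dev/null; python3 -m creep '[{"travel":[12,5,0],"turn":0},{"travel":[12,5,0],"turn":0},{"travel":[12,5,0],"turn":0},{"travel":[12,5,0],"turn":0}]'>/dev/null; python3 to.py; python3 see.py
python3 - <<'E'
from h import *
im,d=bot.camera("scene"); cv2.imwrite("pics/end.png",im[...,::-1])
E
```

```text
ft_force: [-1.9, 1.3, 5.6]
grasp_force: 4.0
opening: 45.2
grasp_force: 0.0
opening: 91.1
grasp_force: 0.0
t 22.68 pos [ 449.85 -303.93  193.8 ] yaw_y 90.0114906667575 f [ 0.4  -0.56  0.44] open 91.0715343948558 grip 0.0 z [ 0. -0. -1.]
t 23.8 pos [ 330.03 -254.24  374.81] yaw_y 89.98258251545647 f [-0.83 -0.25  0.26] open 92.12593553514263 grip 0.0 z [ 0. -0. -1.]
blue rel [[2.0, -68.0], [68.0, 8.000000000000007], [36.0, -55.99999999999999], [60.0, -27.999999999999993]] votes [102.  99.  73.  67.] min to any own start [38. 81. 48. 64.] maxsep 101.0
[[ 40.  38.  78.  77.]
 [ 81. 120. 100. 134.]
 [ 48.  70.  89. 103.]
 [ 64.  98.  97. 122.]]
yellow rel [[-70.0, -3.999999999999993], [-36.0, 58.00000000000001], [-56.0, -39.99999999999999], [-62.0, 34.00000000000001]] votes [168. 158. 151. 146.] min to any own start [81. 49. 92. 66.] maxsep 100.0
[[ 99. 120.  81. 133.]
 [ 87.  70.  49. 102.]
 [ 94. 131.  92. 133.]
 [ 97.  98.  66. 122.]]
```

View pics/end.png

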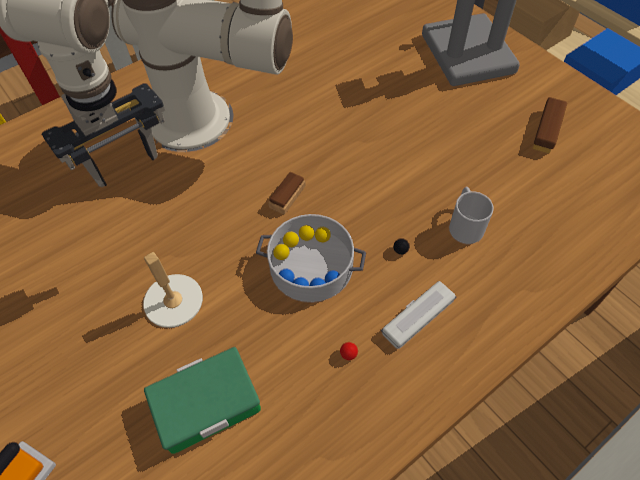

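The final picture shows the stirrer standing on the plate centre at (172,298), all eight balls spread in the pot at (310,255), everything else unmoved and the arm clear. Its lean there is perspective.

```bash
python3 -m creep '[{"travel":[0,0,0],"turn":0},{"travel":[0,0,0],"turn":0}]'>/dev/null
python3 - <<'E'
from h import *
im,d=bot.camera("scene"); pc=cloud("scene",d); x,y,z=np.moveaxis(pc,-1,0)
for a,b in((30,80),(95,130),(130,170),(176,184)):
    q=pc[(d>0)&(np.hypot(x-450,y+304)<50)&(z>a)&(z<b)]; print(a,q.mean(0).round(1) if len(q) else 0)
print(bot.close_job())
E
```

```text
30 [ 454.4 -305.8   55.2]
95 [ 458.9 -306.5  113.1]
130 [ 458.9 -306.4  150.7]
176 [ 450.8 -305.2  180.1]
the job is handed in; nothing more can be done
None
```

I stirred the wax and handed the job in at about 24 s: every ball was at least 38 mm from all its colour's starting places, each colour had a gap of about 65 mm, all eight balls were still in the pot, and the stirrer stands upright on the drip plate; the verdict was not reported.

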